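Snap the horn stake head onto the square drive and swing it over the toe

ROBOT

A 6-joint arm with a two-finger parallel gripper is mounted at the origin on a cart in front of the work surface, level with it; the furniture and walls round the work are solid. World frame = base frame: x ahead of the robot, y to its left, z up, the work surface at z = 0. Lengths are in m, angles in degrees, forces in N, time in s.
With the tool pointing down it reaches from about 0.4 to 0.825 m from the base axis. Payload 7 kg.
Tool frame: the origin (TCP) lies at the very end of the fingers, on their centre line; the grasp point (between the pads) lies 19 mm behind it (ctrl.grip_depth is the distance from the TCP to the grasp point, in m); z points along the fingers, y is the line along which they close (so a half turn about z gives the same grasp; the last joint's range is limited). The gripper opens to 88 mm and grips with 3 to 60 N. Pads are 19 mm wide; open, the fingers measure 130 mm over their backs; the gripper's body (78 mm by 193 mm) begins 47 mm behind the grasp point.
Start: joints at [85.434, 20.546, 0.682, 0, -70.136, -16.507], TCP at [0.243, 0.63, 0.227] pointing down, gripper open.
Joint ranges: [-176.03, 176.03], [-82.01, 121.73], [-58.28, 71.71], [-173.87, 95.51], [-174.79, -0.11], [-173.66, 173.66]. Speed limits (degrees/s): [136.94, 136.94, 172.46, 180, 180, 180].

INTERFACE

Orientations are given as [roll, pitch, yaw] about the fixed x, y, z axes, in that order (R = Rz(yaw) Ry(pitch) Rx(roll)).
In Python, from plant import get_obs, eyes, ctrl, spotter gives the robot as it stands.
- The arm moves only by the shell command python3 -m crank 'ROWS'. ROWS is JSON, one flat list of numbers, 7 for each row, row after row: the turn, a rotation vector about the tool's x, y, z in rad, then the shift along the tool's x, y, z in mm, then the opening, from 0 (shut) to 1 (fully open). A call has 1 to 5 rows; each row shifts and turns the commanded pose from where the row before left it, along the tool's axes as they then stand; what a row does not reach is not made up. A row lasts 1/8 s, in which the tool goes at most 62.5 mm and 10.7 degrees, less where a joint would pass 70% of its speed; a pose out of reach is approached as far as the arm can. A call is refused whole if a number of a shift passes 62.5 or a number of a turn 0.188, either way. A call with a gripper value outside its range is refused whole. The fingers move at their own pace and stop on an object; the grip force is fixed at half the most. Time passes only in rows, so rows that do not move let the fingers close. It gives the time, the measured TCP pose, the force, the opening and the grip force at its end, in the units of the state.
- get_obs(): the state, without advancing time (a new reading comes with each control period).
- eyes.snapshot(name): name is "scene" or "top" or "wrist"; returns the picture (480x640x3 uint8, blue, green, red); there is no depth.
- eyes.camera_model(name): a dict with "fx", "fy", "cx", "cy" (pixels), "extrinsics" (4x4, takes a point from camera to world coordinates). Camera axes: x right, y down, z forward; pixel columns grow to the right and rows downward; lengths in m; the calibration is good to about 2 mm. The wrist camera is an equidistant fisheye: a pixel r from the principal point sees the ray r / f radians off the axis. A picture is of the moment at which its call begins: read the wrist's pose just before it. camera_model takes no time and is no camera call; for the wrist camera it gives the pose at the moment of the call.
- ctrl.close_job(): hands the job in; it is judged then, once.
Trained networks look in the newest picture that a camera, given by its name, has taken for a name from the list of things; names that differ only in an ending like _2 or _b are one class to them, and where a whole thing is asked for, a point or a joint stands for the part that bears it (a point fixed in the world has none). Each returns a list of dicts, best first, with "p" (0 to 1); they miss things now and then, are a little off and sometimes report something else, mostly with a low value. They report only what shows in the picture. A call takes as long as a camera call. They do not tell look-alikes from the thing itself.
- spotter.outline_of(camera, target): "region" (480x640 bool, what is visible of it) and "rect" ([left, top, width, height] in pixels, round what is visible of it).
- spotter.place_of(camera, target): "location" ([column, row] in pixels: a listed point, or the origin of a listed thing).
The state is a dict: "clock": time; "joint_pos": joint angles; "qvel": joint speeds; "tau": joint torques, N m; "tool_pos": TCP position; "orientation": TCP orientation; "force": force on the tool from outside, world axes, zero at the start; "moment": the same for the moment, N m; "opening": finger opening in m; "gripper_force": force on a finger pad.
Only numpy, scipy, OpenCV 4.12 (cv2) and the standard library are available. Lean on these libraries where they do the work, as an engineer would, in place of code of your own. Each camera call takes 0.05 s, during which the arm holds its last target. There are 200 camera calls.

TASK

Take the steel stake head with the tapered horn and push its square socket down onto the upright square drive of the stake post, gently and without forcing it, until the spring ball clicks and the head sits fully home on the collar. Then swing the head round on the post until its horn points straight out over the long toe of the foot, and let go; leave the other two heads and the things on the bench where they are.

Things in the scene. Friction and masses are not known exactly. Their poses are not given: they have to be found in the camera images.
- horn_head_center (a point): Centre, 30 mm above its underside, of the upright steel stake head with the horn (60 mm high, 0.2 to 0.33 kg). Below: round barrel, diameter 34 mm, 0 to 32 mm. On it a block 24 mm wide (y), 40 mm long (x), 32 to 60 mm high: grip it across its 24 mm from above, fingertips 33 mm or more above the underside. One round tapered horn juts out along -x. z up.
- horn_tip (a point): Tip of the horn, the only one on the bench: 50 mm along -x from the head's axis, 47 mm above its underside. Same axes as the head.
- socket_mouth (a point): Centre of the horn head's underside, on its axis; same axes as the head. Here opens its square socket: 17.4 mm wide, sides along x and y, 24.5 mm deep. Inside, a groove runs all round from 5 to 13.5 mm above the underside; the drive's spring ball snaps into it.
- stake_post: Fixed steel post; origin at the centre of its underside on the bench, z up. Round foot, diameter 80 mm, 14 mm high, with one long toe 30 mm wide along -x. A column (diameter 34 mm) carries a turning collar (diameter 38 mm) with an upright square drive; both turn together about the post's axis, stiffly (0.15 N m), and stay where left.
- drive_top (a point): Centre of the flat top of the 16 mm square drive, 72 mm above the bench (a point of the fixed post, so its axes do NOT show the drive's angle). At the start the square stands 17 to 73 degrees off the toe's direction (it repeats every 90): find it by feel or sight. Its top edges are bevelled by 1 mm; the head drops on when within about 10 degrees, in any of 4 positions.
- collar (a point): Centre of the collar's top face at the drive's foot, 50 mm above the bench, where the head's underside rests when home. A spring ball stands 2.5 mm out of one side of the drive, 8.5 mm above this. Going down, the head slides freely about 9 mm, then the ball resists (7 to 16 N), then snaps in. Contact forces over 60 N in all between head and post, wedging included, are forcing it.
- toe_tip (a point): End of the foot's long toe, 83 mm along -x from the post's axis, 12 mm above the bench. Seen from above, the horn must finally point from the axis to here.
- saddle_head: Bystander: stake head of the same build whose top is a horizontal half-round bar 52 mm long, no horn. Origin at the centre of its underside; 60 mm high. Leave it alone.
- blade_head: Bystander: stake head of the same build topped by a flat straight blade 76 mm long and 12 mm wide, no horn. Origin at the centre of its underside; 60 mm high. Leave it alone.
- cuff: Bystander: open silver cuff bracelet, 54x59x22 mm, origin under its centre.
- steel_block: Bystander: square steel bench block, 62x62x20 mm, origin under its centre.
- loupe: Bystander: hand magnifier, 42x87x9 mm, origin under its centre.
- file_a: Bystander: needle file, 7x144x7 mm, origin under its centre.
- tongs: Bystander: steel tweezers, 13x122x9 mm, origin under their centre.
Mind the look-alikes: they are no part of the job. Leave any turquoise look-alike of the part that bears horn_head_center alone.

How it is judged:
By the outcome, as a careful person would: the job done as asked, in the order asked, and still so for the second after the job is handed in, with the robot touching nothing.
It also fails if it takes over 58 s, if anything falls off the work surface, if the arm or the gripper's body presses on something with over 40 N, if the wrist force passes 120 N, or if a joint passes its speed limit or range.

## Working session

There is one attempt and no reset: what is moved stays moved. The work goes in short steps, Python scripts to look and compute and a shell command to move; the robot and the scene stay as the last step left them, time stands still between calls to the robot, and variables do not carry over. Pictures are saved under pics/ and viewed, at most 10 in all, crops included, and the job is handed in when it is done.

```bash
mkdir -p pics; ls; cat > h.py <<'E'
import numpy as np, cv2
from plant import get_obs, eyes, ctrl, spotter
from scipy.spatial.transform import Rotation as R
def ray(cam,px,m=None):
    m=m or eyes.camera_model(cam); E=np.array(m["extrinsics"])
    u=np.array([(px[0]-m["cx"])/m["fx"],(px[1]-m["cy"])/m["fy"]])
    if cam=="wrist":
        r=np.linalg.norm(u); d=np.r_[np.sin(r)*u/max(r,1e-9),np.cos(r)]
    else: d=np.r_[u,1]
    d=E[:3,:3]@d; return E[:3,3],d/np.linalg.norm(d)
def atz(cam,px,z,m=None):
    o,d=ray(cam,px,m); return o+d*(z-o[2])/d[2]
def tri(rays):
    A=sum(np.eye(3)-np.outer(d,d) for o,d in rays); b=sum((np.eye(3)-np.outer(d,d))@o for o,d in rays)
    return np.linalg.solve(A,b)
def pose():
    o=get_obs(); return np.array(o["tool_pos"]),R.from_euler("xyz",o["orientation"],degrees=True)
E
python3 - <<'E'
from h import *
o=get_obs();print(o)
for c in ["scene","top"]:
    cv2.imwrite(f"pics/{c}0.png",eyes.snapshot(c))
    for n in ["horn_head_center","horn_tip","socket_mouth","drive_top","collar","toe_tip","stake_post","saddle_head","blade_head"]:
        print(c,n,[(np.round(r["location"],1).tolist(),round(r["p"],2)) for r in spotter.place_of(c,n)[:3]])
E
```

```text
pics
{'clock': 0.0, 'joint_pos': array([ 8.54324777e+01,  2.05899402e+01,  6.33508357e-01, -2.08723551e-02,
       -7.01373108e+01, -1.65092105e+01]), 'qvel': array([-0.04097376,  0.0988426 , -0.04826175,  0.0315838 ,  0.05411568,
        0.00309077]), 'tau': array([ 6.01464103e-05, -5.82714379e+01,  2.93054491e+01,  6.99716941e+00,
        6.95739698e-03, -1.40613656e-04]), 'tool_pos': array([0.24256009, 0.62937141, 0.2256352 ]), 'orientation': array([ 1.79904546e+02, -7.82891514e-03, -2.10838340e+01]), 'force': array([-0.2672114 , -0.37348431, -0.99412709]), 'moment': array([-0.00845908, -0.00221941, -0.00589147]), 'gripper_force': 0.0, 'opening': 0.08780773129009815}
scene horn_head_center [([210.6, 293.7], 0.93), ([242.2, 196.8], 0.69), ([254.7, 190.9], 0.66)]
scene horn_tip [([241.4, 195.7], 0.96), ([243.1, 250.3], 0.63), ([179.5, 285.9], 0.61)]
scene socket_mouth [([259.3, 202.6], 0.97), ([213.7, 303.3], 0.85), ([241.2, 197.1], 0.51)]
scene drive_top [([316.3, 236.0], 0.67), ([239.8, 197.2], 0.63)]
scene collar [([320.0, 242.0], 0.97)]
scene toe_tip [([290.6, 283.7], 0.81)]
scene stake_post [([318.8, 257.9], 0.76), ([258.1, 199.6], 0.72)]
scene saddle_head [([243.9, 250.4], 0.77), ([320.9, 259.1], 0.23)]
scene blade_head [([192.6, 221.6], 0.89)]
top horn_head_center [([269.5, 339.0], 0.89), ([214.8, 204.6], 0.76)]
top horn_tip [([209.3, 229.3], 0.72), ([239.5, 357.6], 0.61)]
top socket_mouth [([272.5, 343.5], 0.87), ([215.7, 210.0], 0.82), ([177.1, 276.0], 0.7)]
top drive_top [([321.8, 226.8], 0.63)]
top collar [([320.6, 232.8], 0.58)]
top toe_tip [([317.6, 284.0], 0.8)]
top stake_post [([320.9, 235.8], 0.93)]
top saddle_head [([249.0, 272.5], 0.69)]
top blade_head [([178.1, 273.1], 0.8)]
```

```bash
python3 - <<'E'
from h import *
a=cv2.imread("pics/scene0.png")[150:350,130:390];b=cv2.imread("pics/top0.png")[160:400,140:400]
a=cv2.resize(a,(400,308),interpolation=3);
a=cv2.resize(cv2.imread("pics/scene0.png")[150:350,150:350],(400,400),interpolation=3);b=cv2.resize(cv2.imread("pics/top0.png")[180:380,150:350],(400,400),interpolation=3)
cv2.imwrite("pics/c1.png",np.hstack([a,b]))
for n,s,t in [("A",[210.6,293.7],[269.5,339]),("B",[254.7,190.9],[214.8,204.6]),("tipA",[179.5,285.9],[239.5,357.6]),("tipB",[241.4,195.7],[209.3,229.3]),("drive",[316.3,236],[321.8,226.8]),("collar",[320,242],[320.6,232.8]),("toe",[290.6,283.7],[317.6,284]),("post",[318.8,257.9],[320.9,235.8])]:
    print(n,tri([ray("scene",s),ray("top",t)]).round(4))
E
```

```text
A [0.382  0.0485 0.038 ]
B [0.6144 0.149  0.0422]
tipA [0.354  0.0936 0.0545]
tipB [0.5706 0.1498 0.0608]
drive [ 0.57   -0.0367  0.0646]
collar [ 0.5672 -0.039   0.0503]
toe [ 0.4826 -0.0349  0.0165]
post [ 0.5686 -0.0378  0.0056]
```

View pics/c1.png

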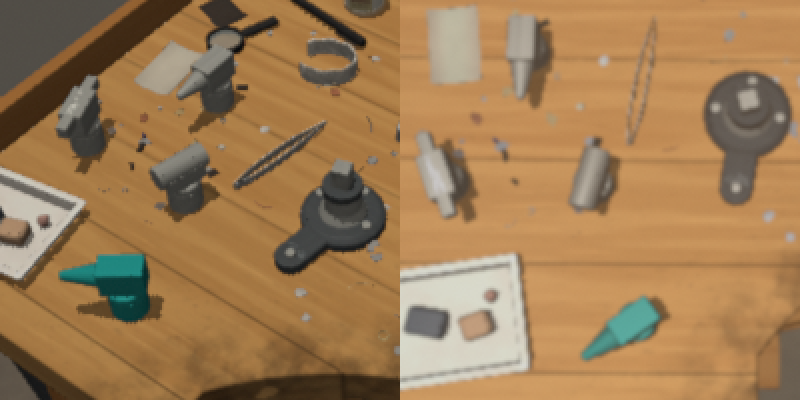

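The grey horned head sits at scene (255,190) / top (213,205). The turquoise one at scene (210,294) is the look-alike, so I leave it alone. The toe points about -x. Next I move above the grey head.

```bash
python3 -m crank '[0,0,-0.184,0,0,0,0.65, 0,0,-0.184,0,0,0,0.65, 0,0,0,37,48,0,0.65, 0,0,0,37,48,0,0.65, 0,0,0,37,48,0,0.65]' && python3 -m crank '[0,0,0,37,48,0,0.65, 0,0,0,37,48,0,0.65, 0,0,0,37,48,0,0.65, 0,0,0,37,48,0,0.65, 0,0,0,37,48,0,0.65]' && python3 -m crank '[0,0,0,37,48,0,0.65, 0,0,0,37,48,0,0.65, 0,0,0,0,0,0,0.65]'
cat > look.py <<'E'
import sys
from h import *
p,r=pose(); m=eyes.camera_model("wrist"); im=eyes.snapshot("wrist"); cv2.imwrite(f"pics/{sys.argv[1]}.png",im)
print(p.round(4),r.as_euler("xyz",degrees=True).round(2),"cam",np.array(m["extrinsics"])[:3].round(3).tolist(),m["fx"],m["cx"],m["cy"])
for a in sys.argv[2:]:
    n,z=a.split(":")
    for q in spotter.place_of("wrist",n)[:3]:
        print(n,np.round(q["location"],1),round(q["p"],2),atz("wrist",q["location"],float(z),m).round(4))
E
python3 look.py w1 horn_head_center:0.03 horn_tip:0.047 socket_mouth:0 drive_top:0.072 collar:0.05 toe_tip:0.012 stake_post:0
```

```text
clock: 1.62
tool_pos: [0.3545, 0.4845, 0.2267]
orientation: [-180.0, -0.0, 0.1]
force: [0.5, -0.3, -0.7]
opening: 0.057
gripper_force: 0.0
clock: 2.25
tool_pos: [0.5398, 0.2443, 0.2269]
orientation: [-180.0, -0.0, 0.0]
force: [0.1, 0.7, -0.6]
opening: 0.0571
gripper_force: 0.0
clock: 2.62
tool_pos: [0.6146, 0.1463, 0.226]
orientation: [180.0, 0.0, -0.3]
force: [-0.0, 0.6, -0.6]
opening: 0.0569
gripper_force: 0.0
[0.6146 0.1463 0.226 ] [ 1.7995e+02  3.0000e-02 -2.7000e-01] cam [[-0.006, -0.952, -0.307, 0.698], [-1.0, 0.006, 0.0, 0.146], [0.001, 0.307, -0.952, 0.384]] 371.64829954431775 317.1422669673904 241.08036640399996
horn_head_center [306.9 200. ] 0.96 [0.6257 0.1561 0.03  ]
horn_head_center [393.  393.3] 0.59 [0.3821 0.0521 0.03  ]
horn_tip [310.1 255.8] 0.74 [0.5743 0.1532 0.047 ]
socket_mouth [309.9 197.1] 0.77 [0.6227 0.1537 0.    ]
socket_mouth [392.  377.2] 0.74 [0.3845 0.0486 0.    ]
drive_top [505.4 270. ] 0.96 [ 0.5658 -0.0413  0.072 ]
drive_top [477.6 243.8] 0.73 [ 0.5937 -0.0053  0.072 ]
collar [494.5 260.9] 0.69 [ 0.5673 -0.0389  0.05  ]
stake_post [478.6 243.4] 0.65 [ 0.5701 -0.0415  0.    ]
```

View pics/w1.png

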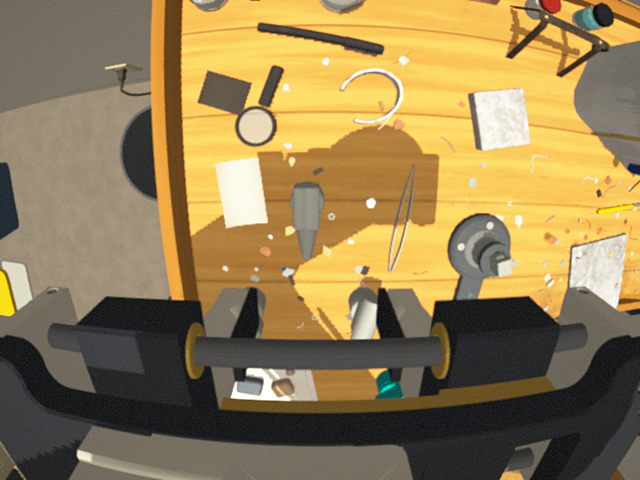

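The wrist view shows the grey head at about (307,205) with its horn tip at (307,260). I zoom in for its axis, and look at the drive as well.

```bash
python3 - <<'E'
from h import *
im=cv2.imread("pics/w1.png")
a=cv2.resize(im[170:270,260:360],(400,400),interpolation=3);b=cv2.resize(im[205:305,440:540],(400,400),interpolation=3)
cv2.imwrite("pics/c2.png",np.hstack([a,b]))
E
```

```text
(no output)
```

View pics/c2.png

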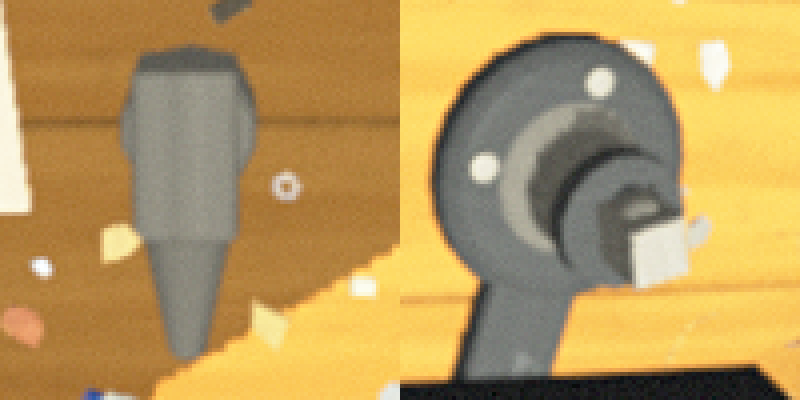

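```bash
python3 - <<'E'
from h import *
m=eyes.camera_model("wrist")
c=[atz("wrist",p,.06,m) for p in [(293.75,188),(320,188),(319.3,230),(293.75,230)]]
print(np.round(c,4),np.mean(c,0)); print("tip",atz("wrist",(306.75,260),.047,m))
d=np.array([atz("wrist",p,.072,m) for p in [(498,263),(510,259.25),(512.5,273.75),(499.5,277)]])
print(d.round(4),d.mean(0))
for i in range(4):
    v=d[(i+1)%4]-d[i]; print(np.degrees(np.arctan2(v[1],v[0])).round(1),np.linalg.norm(v).round(4))
E
```

```text
[[0.6404 0.1719 0.06  ]
 [0.6404 0.1486 0.06  ]
 [0.6017 0.1491 0.06  ]
 [0.6017 0.1724 0.06  ]] [0.62105263 0.16051701 0.06      ]
tip [0.5675397  0.16117491 0.047     ]
[[ 0.5725 -0.027   0.072 ]
 [ 0.5762 -0.0404  0.072 ]
 [ 0.5604 -0.0466  0.072 ]
 [ 0.5573 -0.0316  0.072 ]] [ 0.56660371 -0.03639671  0.072     ]
-74.5 0.0139
-158.4 0.017
101.6 0.0153
17.1 0.0158
```

```bash
python3 look.py w2 horn_head_center:0.03 horn_tip:0.047 drive_top:0.072; python3 - <<'E'
from h import *
im=cv2.imread("pics/w2.png")
cv2.imwrite("pics/c3.png",np.hstack([cv2.resize(im[170:270,260:360],(400,400),interpolation=3),cv2.resize(im[205:305,440:540],(400,400),interpolation=3)]))
E
```

```text
[0.6124 0.151  0.2269] [-1.7998e+02 -2.0000e-02  1.2000e-01] cam [[0.001, -0.952, -0.306, 0.696], [-1.0, -0.001, -0.001, 0.151], [0.0, 0.306, -0.952, 0.385]] 371.64829954431775 317.1422669673904 241.08036640399996
horn_head_center [396.8 392.7] 0.96 [0.3808 0.0505 0.03  ]
horn_head_center [310.8 196.6] 0.84 [0.6268 0.1573 0.03  ]
horn_tip [314.6 252.8] 0.77 [0.575  0.1535 0.047 ]
horn_tip [312.5 199.3] 0.27 [0.6276 0.1554 0.047 ]
drive_top [506.5 267.5] 0.6 [ 0.5674 -0.0379  0.072 ]
```

View pics/c3.png

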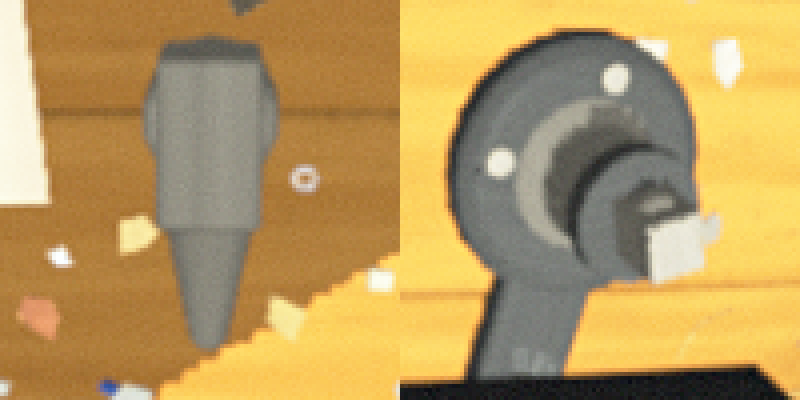

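```bash
python3 - <<'E'
from h import *
m=eyes.camera_model("wrist"); print(pose()[0].round(4))
c=[atz("wrist",p,.06,m) for p in [(299.5,185),(325.25,185),(325.25,227.25),(299.5,227.25)]]
print(np.round(c,4),np.mean(c,0)); print("tip",atz("wrist",(312.25,257.5),.047,m))
d=np.array([atz("wrist",p,.072,m) for p in [(502,262),(514.5,258),(515.75,273),(503.5,276.25)]])
print(d.round(4),d.mean(0))
for i in range(4):
    v=d[(i+1)%4]-d[i]; print(np.degrees(np.arctan2(v[1],v[0])).round(1),np.linalg.norm(v).round(4))
E
```

```text
[0.6126 0.1504 0.2267]
[[0.6434 0.1661 0.06  ]
 [0.6434 0.1433 0.06  ]
 [0.6046 0.1431 0.06  ]
 [0.6046 0.1665 0.06  ]] [0.62396861 0.15477709 0.06      ]
tip [0.5704287  0.15523154 0.047     ]
[[ 0.5735 -0.032   0.072 ]
 [ 0.5775 -0.0461  0.072 ]
 [ 0.5612 -0.051   0.072 ]
 [ 0.5581 -0.0367  0.072 ]] [ 0.56760505 -0.04142825  0.072     ]
-74.2 0.0147
-163.3 0.017
102.3 0.0146
17.2 0.0161
```

The head is at (0.623, 0.155) with yaw about 0. The drive is at about (0.567, -0.040), turned about +17°. Next is the descent and grasp.

```bash
python3 -m crank '[0,0,0,10.5,-4.5,40,0.65, 0,0,0,0,0,50,0.65, 0,0,0,0,0,40,0.65, 0,0,0,0,0,30,0.65, 0,0,0,0,0,15,0.65]' && python3 -m crank '[0,0,0,0,0,15,0.65, 0,0,0,0,0,0,0.65, 0,0,0,0,0,0,0.65]'; python3 look.py w3 horn_tip:0.047
```

```text
clock: 3.85
tool_pos: [0.6225, 0.1541, 0.0498]
orientation: [179.9, 0.1, 0.0]
force: [-1.2, 0.3, 0.3]
opening: 0.0567
gripper_force: 0.0
clock: 4.22
tool_pos: [0.624, 0.1547, 0.0376]
orientation: [-180.0, -0.1, 0.0]
force: [-0.7, 0.4, -0.1]
opening: 0.0571
gripper_force: 0.0
[0.624  0.1547 0.0376] [-1.7997e+02 -8.0000e-02  3.0000e-02] cam [[-0.0, -0.952, -0.305, 0.707], [-1.0, 0.0, 0.0, 0.155], [-0.0, 0.305, -0.952, 0.196]] 371.64829954431775 317.1422669673904 241.08036640399996
horn_tip [316.5 397.4] 0.76 [0.5736 0.1552 0.047 ]
horn_tip [232.6 104.2] 0.7 [0.7168 0.1886 0.047 ]
```

View pics/w3.png

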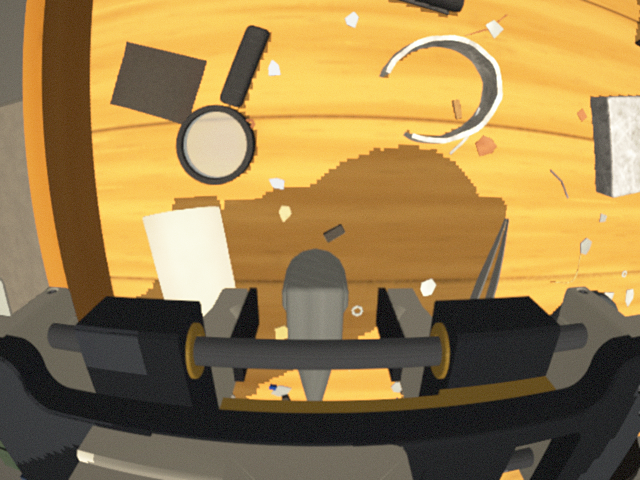

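The head is centred between the fingers (columns 285–347, about 316). I close and lift.

```bash
python3 -m crank '[0,0,0,0,0,0,0.2, 0,0,0,0,0,0,0.2, 0,0,0,0,0,0,0.1, 0,0,0,0,0,0,0.1]' && python3 -m crank '[0,0,0,0,0,-20,0.1, 0,0,0,0,0,-40,0.1, 0,0,0,0,0,-50,0.1, 0,0,0,0,0,-50,0.1,  0,0,0,0,0,0,0.1]'
```

```text
clock: 4.82
tool_pos: [0.6234, 0.1546, 0.0366]
orientation: [-180.0, -0.0, 0.0]
force: [0.3, -0.0, -1.0]
opening: 0.0241
gripper_force: 30.0
clock: 5.45
tool_pos: [0.6254, 0.1553, 0.2011]
orientation: [-179.8, -0.4, 0.0]
force: [-0.1, 0.8, -4.3]
opening: 0.0236
gripper_force: 30.0
```

```bash
python3 -m crank '[0,0,0,-23,42,0,0.1, 0,0,0,-23,42,0,0.1, 0,0,0,-22,41,0,0.1, 0,0,0,0,0,0,0.1, 0,0,0,0,0,0,0.1]';python3 -m crank '[0,0,0,0,0,0,0.1, 0,0,0,0,0,0,0.1]'; python3 look.py w4 horn_tip:0.21 drive_top:0.072 collar:0.05 toe_tip:0.012 stake_post:0
python3 - <<'E'
from h import *
im=cv2.imread("pics/w4.png")
cv2.imwrite("pics/c4.png",np.hstack([cv2.resize(im[200:320,370:490],(480,480),interpolation=3),cv2.resize(im[150:450,250:450],(320,480),interpolation=3)]))
E
```

```text
clock: 6.08
tool_pos: [0.555, 0.0292, 0.1957]
orientation: [180.0, 0.1, -0.0]
force: [0.5, 0.2, -3.8]
opening: 0.0237
gripper_force: 30.0
clock: 6.32
tool_pos: [0.5555, 0.0301, 0.196]
orientation: [180.0, 0.0, 0.1]
force: [-0.1, -1.0, -2.5]
opening: 0.0238
gripper_force: 30.0
[0.5555 0.0301 0.196 ] [1.7999e+02 4.0000e-02 6.0000e-02] cam [[0.0, -0.952, -0.307, 0.639], [-1.0, 0.0, -0.001, 0.03], [0.001, 0.307, -0.952, 0.354]] 371.64829954431775 317.1422669673904 241.08036640399996
horn_tip [320.5 397.1] 0.8 [0.5093 0.0285 0.21  ]
drive_top [404. 220.] 0.95 [ 0.5656 -0.0393  0.072 ]
collar [398.8 210.6] 0.83 [ 0.5681 -0.0396  0.05  ]
collar [148.7  55.5] 0.37 [0.7077 0.1743 0.05  ]
toe_tip [377.4 285. ] 0.84 [ 0.4814 -0.0315  0.012 ]
stake_post [387.7 196.2] 0.72 [ 0.5709 -0.0391  0.    ]
```

View pics/c4.png

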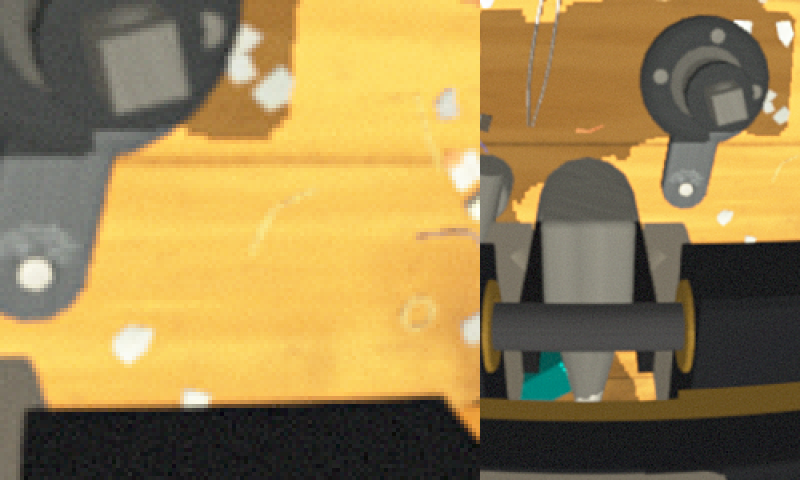

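```bash
python3 - <<'E'
from h import *
m=eyes.camera_model("wrist"); print(pose()[0].round(4))
d=np.array([atz("wrist",p,.072,m) for p in [(394.5,209.5),(414.25,205),(417.5,224.5),(398.25,228.75)]])
print(d.round(4),d.mean(0).round(4))
for i in range(4):
    v=d[(i+1)%4]-d[i]; print(np.degrees(np.arctan2(v[1],v[0])).round(1),np.linalg.norm(v).round(4))
for n,p in [("rivet",(378.75,268.25)),("end",(378.25,280))]:
    t=atz("wrist",p,.012,m); v=t-d.mean(0); print(n,t.round(4),np.degrees(np.arctan2(v[1],v[0])),np.hypot(*v[:2]))
# tip of horn / head x in hand: back of block
E
```

```text
[0.5554 0.0296 0.1965]
[[ 0.5739 -0.0316  0.072 ]
 [ 0.5778 -0.0476  0.072 ]
 [ 0.5617 -0.0515  0.072 ]
 [ 0.558  -0.0356  0.072 ]] [ 0.5679 -0.0416  0.072 ]
-76.4 0.0165
-166.5 0.0165
102.9 0.0163
14.2 0.0163
rivet [ 0.4996 -0.0322  0.012 ] 172.19356598366605 0.06885706009499026
end [ 0.4867 -0.0325  0.012 ] 173.6049925932453 0.0816347796702524
```

```bash
python3 - <<'E'
from h import *
m=eyes.camera_model("wrist"); p=pose()[0]; zt=p[2]+.0234
for q in [(287.5,288.75),(348,288.75)]: print((atz("wrist",q,zt,m)-p).round(4))
cv2.imwrite("pics/c5.png",cv2.resize(cv2.imread("pics/w4.png")[235:415,270:370],(400,720),interpolation=3)[:600])
E
```

```text
[0.0199 0.012  0.0234]
[ 0.0199 -0.0123  0.0234]
```

View pics/c5.png

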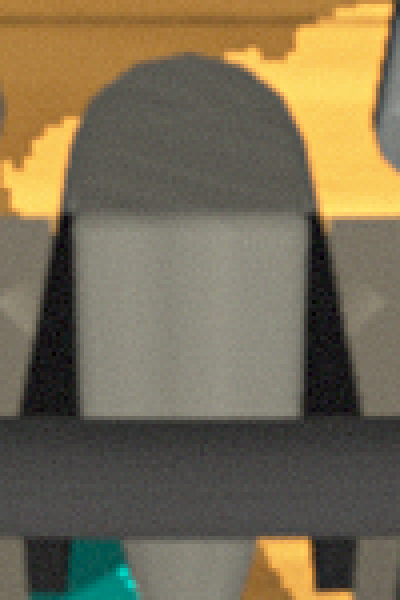

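The head is centred on the TCP. Drive: (0.568, -0.0415), turned about 14°; toe direction about 173°. I move above it.

```bash
python3 -m crank '[0,0,0,6,35,0,0.1, 0,0,0,6.3,36,0,0.1, 0,0,-0.122,0,0,20,0.1, 0,0,-0.122,0,0,25,0.1, 0,0,0,0,0,20,0.1]';python3 -m crank '[0,0,0,0,0,15,0.1, 0,0,0,0,0,0,0.1, 0,0,0,0,0,0,0.1]'; python3 -c "
from h import *
print(pose()[0],get_obs()['force'],get_obs()['moment'])"
```

```text
clock: 7.25
tool_pos: [0.5675, -0.0418, 0.1307]
orientation: [-180.0, 0.0, 14.1]
force: [-0.2, -1.6, -2.7]
opening: 0.0239
gripper_force: 30.0
clock: 7.62
tool_pos: [0.5683, -0.0415, 0.1173]
orientation: [180.0, -0.1, 14.0]
force: [1.0, 0.3, -3.4]
opening: 0.0239
gripper_force: 30.0
[ 0.568278   -0.04150573  0.11733076] [ 1.03348255  0.33971488 -3.43464201] [-0.04192931 -0.09115637 -0.00258052]
```

```bash
python3 -m crank '[0,0,0,0,0,3,0.1, 0,0,0,0,0,3,0.1, 0,0,0,0,0,0,0.1]'; python3 -m crank '[0,0,0,0,0,2,0.1, 0,0,0,0,0,1,0.1, 0,0,0,0,0,0,0.1]'
```

```text
clock: 8.0
tool_pos: [0.5675, -0.0416, 0.1104]
orientation: [-180.0, 0.0, 14.0]
force: [0.4, -0.1, -3.5]
opening: 0.0236
gripper_force: 30.0
clock: 8.38
tool_pos: [0.5676, -0.0416, 0.1074]
orientation: [180.0, 0.0, 14.0]
force: [0.4, -0.5, -3.0]
opening: 0.024
gripper_force: 30.0
```

```bash
python3 -m crank '[0,0,0,0,0,1,0.1, 0,0,0,0,0,0,0.1]'; python3 -m crank '[0,0,0,0,0,1,0.1, 0,0,0,0,0,0,0.1]'; python3 -m crank '[0,0,0,0,0,1,0.1, 0,0,0,0,0,0,0.1]'
```

```text
clock: 8.62
tool_pos: [0.5676, -0.0416, 0.1065]
orientation: [-180.0, 0.0, 14.0]
force: [0.7, 0.4, -3.2]
opening: 0.0234
gripper_force: 30.0
clock: 8.88
tool_pos: [0.5676, -0.0416, 0.1055]
orientation: [-180.0, 0.0, 14.0]
force: [-0.1, 0.4, -3.2]
opening: 0.0237
gripper_force: 30.0
clock: 9.12
tool_pos: [0.5676, -0.0416, 0.1045]
orientation: [-180.0, 0.0, 14.0]
force: [-0.6, 0.7, -3.4]
opening: 0.024
gripper_force: 30.0
```

```bash
python3 -m crank '[0,0,0,0,0,1.5,0.1, 0,0,0,0,0,0,0.1]'; python3 -m crank '[0,0,0,0,0,1.5,0.1, 0,0,0,0,0,0,0.1]'; python3 -m crank '[0,0,0,0,0,1,0.1, 0,0,0,0,0,0,0.1]';python3 -m crank '[0,0,0,0,0,1,0.1, 0,0,0,0,0,0,0.1]'
```

```text
clock: 9.38
tool_pos: [0.5676, -0.0416, 0.1029]
orientation: [-180.0, 0.0, 14.0]
force: [-0.8, 0.6, -3.8]
opening: 0.024
gripper_force: 30.0
clock: 9.62
tool_pos: [0.5676, -0.0416, 0.1014]
orientation: [180.0, 0.0, 14.0]
force: [-0.8, -0.0, -2.8]
opening: 0.0235
gripper_force: 30.0
clock: 9.88
tool_pos: [0.5676, -0.0416, 0.1005]
orientation: [-180.0, 0.0, 14.0]
force: [-0.2, 0.6, -3.2]
opening: 0.0232
gripper_force: 30.0
clock: 10.12
tool_pos: [0.5679, -0.0416, 0.0996]
orientation: [180.0, -0.0, 14.0]
force: [0.1, 0.4, -3.0]
opening: 0.0237
gripper_force: 30.0
```

The socket has slid about 9 mm onto the drive with no force. Now come the ball and the seat.

```bash
for i in 1; do python3 -m crank '[0,0,0,0,0,1,0.1, 0,0,0,0,0,0,0.1]'; python3 -m crank '[0,0,0,0,0,1,0.1, 0,0,0,0,0,0,0.1]'; python3 -m crank '[0,0,0,0,0,1,0.1, 0,0,0,0,0,0,0.1]';python3 -m crank '[0,0,0,0,0,1,0.1, 0,0,0,0,0,0,0.1]'; done | grep -E "tool|force: \["
```

```text
tool_pos: [0.5681, -0.0415, 0.0987]
force: [1.9, 0.5, -2.4]
tool_pos: [0.5684, -0.0414, 0.0978]
force: [3.4, 1.1, -2.2]
tool_pos: [0.5684, -0.0415, 0.0969]
force: [4.4, 0.6, -1.7]
tool_pos: [0.5683, -0.0414, 0.0957]
force: [5.9, 0.9, -1.4]
```

```bash
python3 -m crank '[0,0,0,0,0,1,0.1, 0,0,0,0,0,0,0.1]' | grep -E "tool|force: \["; python3 -m crank '[0,0,0,0,0,1,0.1, 0,0,0,0,0,0,0.1]'| grep -E "tool|force: \["; python3 -m crank '[0,0,0,0,0,1,0.1, 0,0,0,0,0,0,0.1]'| grep -E "tool|force: \["
```

```text
tool_pos: [0.5683, -0.0414, 0.0945]
force: [7.0, 0.3, -2.4]
tool_pos: [0.5683, -0.0414, 0.0935]
force: [6.7, 0.8, -2.8]
tool_pos: [0.5683, -0.0414, 0.0925]
force: [5.7, 0.7, -3.3]
```

```bash
python3 -m crank '[0,0,0,0,0,1,0.1, 0,0,0,0,0,0,0.1]' | grep -E "tool|force: \["; python3 -m crank '[0,0,0,0,0,1,0.1, 0,0,0,0,0,0,0.1]'| grep -E "tool|force: \["; python3 -m crank '[0,0,0,0,0,1,0.1, 0,0,0,0,0,0,0.1]'| grep -E "tool|force: \["; python3 -m crank '[0,0,0,0,0,1,0.1, 0,0,0,0,0,0,0.1]'| grep -E "tool|force: \["
```

```text
tool_pos: [0.5683, -0.0414, 0.0914]
force: [6.7, 0.9, -1.9]
tool_pos: [0.5682, -0.0414, 0.0903]
force: [7.4, -0.2, -4.4]
tool_pos: [0.5682, -0.0414, 0.0892]
force: [7.7, 0.8, -4.1]
tool_pos: [0.568, -0.0413, 0.0881]
force: [7.2, 1.1, -6.1]
```

```bash
python3 -m crank '[0,0,0,0,0,0.7,0.1, 0,0,0,0,0,0,0.1]' | grep -E "tool|force: \["; python3 -m crank '[0,0,0,0,0,0.7,0.1, 0,0,0,0,0,0,0.1]'| grep -E "tool|force: \["; python3 -m crank '[0,0,0,0,0,0.7,0.1, 0,0,0,0,0,0,0.1]'| grep -E "tool|force: \["
```

```text
tool_pos: [0.5677, -0.0414, 0.0873]
force: [5.7, 1.4, -5.5]
tool_pos: [0.5677, -0.0414, 0.0866]
force: [5.6, 0.9, -5.2]
tool_pos: [0.5677, -0.0414, 0.0865]
force: [4.1, 2.5, 1.0]
```

```bash
python3 -m crank '[0,0,0,0,0,0.6,0.1, 0,0,0,0,0,0,0.1]' | grep -E "tool|force: \["; python3 -m crank '[0,0,0,0,0,0.6,0.1, 0,0,0,0,0,0,0.1]'| grep -E "tool|force: \["; python3 look.py w5 toe_tip:0.012
```

```text
tool_pos: [0.5678, -0.0414, 0.0865]
force: [1.3, 4.3, 5.7]
tool_pos: [0.5678, -0.0414, 0.0864]
force: [0.8, 3.6, 9.9]
[ 0.5678 -0.0414  0.0864] [ 1.7999e+02 -5.0000e-02  1.4020e+01] cam [[0.241, -0.924, -0.297, 0.649], [-0.97, -0.23, -0.074, -0.021], [0.001, 0.306, -0.952, 0.245]] 371.64829954431775 317.1422669673904 241.08036640399996
toe_tip [316.4 244.8] 0.24 [ 0.5735 -0.0394  0.012 ]
```

It is home: the TCP stopped at 0.0865, which puts the underside at 0.050, with only gentle force. Next I get the toe's direction from the rectified w4 and top pictures.

```bash
python3 - <<'E'
from h import *
P=np.array([.5679,-.0415])
mw=dict(eyes.camera_model("wrist")); mw["extrinsics"]=np.array([[0,-.952,-.307,.639],[-1,0,-.001,.030],[.001,.307,-.952,.354],[0,0,0,1]])
mt=eyes.camera_model("top")
def proj(cam,m,X):
    E=np.array(m["extrinsics"]); c=(X-E[:3,3])@E[:3,:3]
    if cam=="wrist":
        s=np.hypot(c[...,0],c[...,1]); th=np.arctan2(s,c[...,2]); k=th/np.maximum(s,1e-9)
        u=c[...,:2]*k[...,None]
    else: u=c[...,:2]/c[...,2:]
    return np.stack([u[...,0]*m["fx"]+m["cx"],u[...,1]*m["fy"]+m["cy"]],-1).astype(np.float32)
r=np.arange(.045,.074,.001); w=np.arange(-.03,.045,.0005)
for cam,m,f in [("wrist",mw,"w4"),("top",mt,"top0")]:
    im=cv2.imread(f"pics/{f}.png")
    X=np.stack(np.broadcast_arrays(P[0]-r[:,None],P[1]+w[None],np.full((1,1),.012)),-1)
    q=proj(cam,m,X); o=cv2.remap(im,q[...,0],q[...,1],1)
    hsv=cv2.cvtColor(o,cv2.COLOR_BGR2HSV); mask=(hsv[...,1]<90)
    lo=[w[a].min() if a.any() else np.nan for a in mask]; hi=[w[a].max() if a.any() else np.nan for a in mask]
    lo,hi=np.array(lo),np.array(hi); c=(lo+hi)/2; ok=np.isfinite(c)&(hi-lo<.036)
    k=np.polyfit(r[ok],c[ok],1); print(cam,ok.sum(),"width",np.nanmedian(hi-lo),"slope deg",np.degrees(np.arctan(k[0])),"icpt",k[1],"mean deg",np.degrees(np.arctan(np.mean(c[ok]/r[ok]))))
    print([np.degrees(np.arctan(np.polyfit(r[ok],e[ok],1)[0])).round(1) for e in (lo,hi)])
E
```

```text
wrist 22 width 0.029000000000000026 slope deg 7.892173848410721 icpt 0.0018973743647657073 mean deg 9.829146033321008
[np.float64(8.9), np.float64(6.9)]
top 29 width 0.027000000000000024 slope deg 7.4096876564883845 icpt -0.0015263546798029272 mean deg 5.914108613183824
[np.float64(9.4), np.float64(5.4)]
```

```bash
python3 -m crank '[0,0,0,0,0,-0.9,0.1, 0,0,0.06,0,0,0,0.1, 0,0,0.06,0,0,0,0.1, 0,0,0.06,0,0,0,0.1, 0,0,0,0,0,0,0.1]'; python3 -m crank '[0,0,0.06,0,0,0,0.1, 0,0,0.06,0,0,0,0.1, 0,0,0.06,0,0,0,0.1, 0,0,0.02,0,0,0,0.1, 0,0,0,0,0,0,0.1]'; python3 -m crank '[0,0,0,0,0,0,0.1, 0,0,0,0,0,0,0.1]'; python3 -c "
from h import *
print(pose()[1].as_euler('xyz',degrees=True),get_obs()['force'],get_obs()['moment'])"
```

```text
clock: 14.85
tool_pos: [0.5679, -0.0413, 0.0865]
orientation: [-180.0, -0.0, 3.6]
force: [3.2, 4.5, 3.2]
opening: 0.0238
gripper_force: 30.0
clock: 15.48
tool_pos: [0.5679, -0.0412, 0.0865]
orientation: [-180.0, -0.0, -7.8]
force: [2.4, 4.7, 3.2]
opening: 0.0237
gripper_force: 30.0
clock: 15.72
tool_pos: [0.5678, -0.0412, 0.0865]
orientation: [-180.0, -0.0, -7.8]
force: [2.3, 4.6, 5.5]
opening: 0.0235
gripper_force: 30.0
[-1.79969617e+02 -2.84763916e-02 -7.76149821e+00] [2.28724921 4.61037914 5.47911844] [ 1.79592205 -0.92949939  0.08018243]
```

```bash
python3 -m crank '[0,0,0,0,0,0,0.4, 0,0,0,0,0,0,0.5, 0,0,0,0,0,0,0.6, 0,0,0,0,0,0,0.6]'; python3 -m crank '[0,0,0,0,0,-20,0.6, 0,0,0,0,0,-40,0.6, 0,0,0,0,0,-50,0.6, 0,0,0,30,0,-30,0.6, 0,0,0,0,0,0,0.6]';python3 -m crank '[0,0,0,0,0,0,0.6, 0,0,0,0,0,0,0.6, 0,0,0,0,0,0,0.6]'; python3 look.py w6 horn_tip:0.097 toe_tip:0.012 socket_mouth:0.05
python3 - <<'E'
from h import *
for c in ["top","scene"]:
    im=eyes.snapshot(c); cv2.imwrite(f"pics/{c}6.png",im)
    for n in ["horn_tip","toe_tip","horn_head_center"]: print(c,n,[(np.round(q["location"],1),round(q["p"],2)) for q in spotter.place_of(c,n)[:3]])
w=cv2.imread("pics/w6.png");s=cv2.imread("pics/scene6.png")
cv2.imwrite("pics/c6.png",np.hstack([w[60:420,220:420],cv2.resize(s[190:310,250:390],(420,360),interpolation=3)]))
E
```

```text
clock: 16.23
tool_pos: [0.5672, -0.0419, 0.0859]
orientation: [180.0, 0.1, -7.8]
force: [0.2, -0.3, 0.7]
opening: 0.0516
gripper_force: 0.0
clock: 16.85
tool_pos: [0.5998, -0.0458, 0.2287]
orientation: [-179.9, -0.3, -7.8]
force: [0.1, -0.0, -1.1]
opening: 0.0526
gripper_force: 0.0
clock: 17.23
tool_pos: [0.5967, -0.0457, 0.2254]
orientation: [180.0, 0.1, -7.8]
force: [0.8, 0.4, -0.2]
opening: 0.0526
gripper_force: 0.0
[ 0.5967 -0.0457  0.2254] [ 1.7997e+02  8.0000e-02 -7.7700e+00] cam [[-0.136, -0.943, -0.305, 0.68], [-0.991, 0.13, 0.041, -0.057], [0.001, 0.308, -0.951, 0.384]] 371.64829954431775 317.1422669673904 241.08036640399996
horn_tip [316.8 312.1] 0.97 [ 0.523  -0.0353  0.097 ]
socket_mouth [263.6 375.8] 0.94 [0.4217 0.0396 0.05  ]
socket_mouth [317.3 245.2] 0.91 [ 0.5685 -0.042   0.05  ]
top horn_tip [(array([241.8, 359.5]), 0.68), (array([318.9, 257.3]), 0.59)]
top toe_tip [(array([314.6, 281.3]), 0.66)]
top horn_head_center [(array([324.9, 228.4]), 0.73), (array([269.1, 339.3]), 0.68), (array([315.9, 281.7]), 0.42)]
scene horn_tip [(array([303.4, 235.6]), 0.79), (array([177.5, 286.6]), 0.63), (array([365. , 213.7]), 0.59)]
scene toe_tip [(array([288. , 283.4]), 0.57)]
scene horn_head_center [(array([212.5, 293.3]), 0.95), (array([319.4, 228.4]), 0.62), (array([320.4, 231.2]), 0.55)]
```

View pics/c6.png

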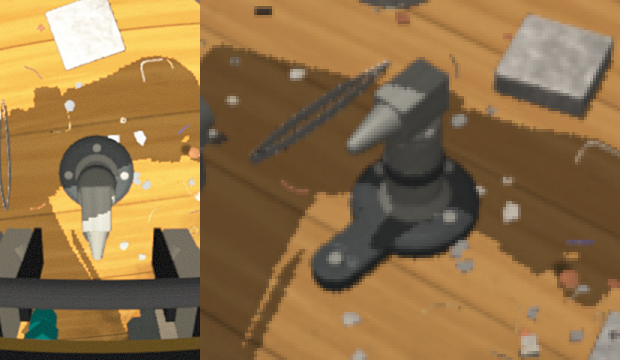

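The head sits on the collar with its horn over the toe. One bias-free look along the toe's plane will check the angle.

```bash
python3 -m crank '[0,0,0,-45,0,-10,0.6, 0,0,0,-45,0,-10,0.6, 0,0,0,0,0,0,0.6, 0,0,0,0,0,0,0.6, 0,0,0,0,0,0,0.6]' | grep tool; python3 look.py w7 horn_tip:0.097 toe_tip:0.012 stake_post:0
python3 - <<'E'
from h import *
w=cv2.imread("pics/w7.png")
cv2.imwrite("pics/c7.png",cv2.resize(w[130:290,250:390],(525,600),interpolation=3))
E
```

```text
tool_pos: [0.5087, -0.0335, 0.2458]
[ 0.5087 -0.0335  0.2458] [ 1.7999e+02  3.0000e-02 -7.7900e+00] cam [[-0.136, -0.943, -0.304, 0.591], [-0.991, 0.13, 0.041, -0.045], [0.001, 0.307, -0.952, 0.404]] 371.64829954431775 317.1422669673904 241.08036640399996
horn_tip [319.1 213.2] 0.96 [ 0.5177 -0.0364  0.097 ]
horn_tip [112.  229.5] 0.64 [0.5317 0.1617 0.097 ]
toe_tip [317.1 223.9] 0.79 [ 0.4857 -0.0303  0.012 ]
stake_post [320.4 208.9] 0.52 [ 0.4991 -0.0359  0.    ]
stake_post [309.4  16.7] 0.23 [ 0.7128 -0.0533  0.    ]
```

View pics/c7.png

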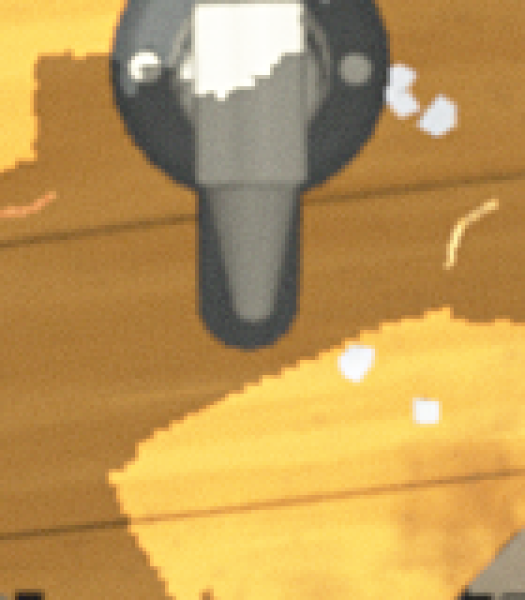

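The picture shows the horn tip at crop column 252, the toe's centre at 249 and the block and foot at 250, so it is aligned to about 1°. I hand in.

```bash
python3 -c "
from plant import ctrl
print(ctrl.close_job())"
```

```text
the job is handed in; nothing more can be done
None
```

The horned head is fully home on the collar, its horn points along the toe to within about 1°, and the job is handed in; the tool touched only that head, and the highest force I read while seating it was about 10 N.

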